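# Stamp a plant label in the hand press

### The job

Take the pointed wooden plant label out of the plastic tray and lay it flat and lengthwise on the bed of the hand press, point outward towards the open front, with the marking spot of its square end centred under the punch; let go of it. Then press the black palm knob all the way down until the punch bears hard on the label and stops, keep pressing hard there for a full second, and let it spring back to the top. Press firmly but do not slam or force the press, leave the label lying in place on the bed, and do not disturb the other things.

Things in the scene. Friction and masses are not known exactly. Their poses are not given: they have to be found in the camera images.
- label: Wooden plant label (flat stake) lying flat, 165 long x 30 wide x 8 thick, 30 g. Square at its -x end (x = -85 mm), pointed at its +x end (sides parallel up to x = 65 mm, tip at x = 80 mm). Origin: on the underside, 85 mm from the square end; z up. It starts on the tray floor.
- mark (a point): The marking spot on the label: on its upper face, on the centre line, 25 mm from the square end (label frame: x = -60, y = 0, z = 8 mm).
- bin: Open grey plastic tray, outside 250 (x) x 235 (y) x 50 high, walls 6 thick, inner floor 6 mm above the table. Fixed. Origin: centre of underside. Holds the label and a stirring stick, both roughly along the tray's y, which of them nearer the robot varies.
- press: Grey hand press, fixed. Origin: on the table, under the punch axis; z up, +x from open front to the column at the back. Base plate 240 (x) x 120 (y) x 15 high, centred. Column 50 x 60, x = 60 to 110 mm, 155 high. Arm 44 wide from column to a round guide, 44 diameter, about the punch axis, z = 96 to 151 mm. Overloaded above 60 N.
- bed: Steel bed of the press, a flat block under the punch, 35 mm above the table. Origin: on its TOP face, on the punch axis; axes as the press. Top face: x = -105 to +30 mm, 50 wide (y = -25 to 25).
- ram: Press plunger, sprung up. Origin: centre of the flat TOP of its black palm knob (44 diameter, 22 high), 215 mm above the table when up; moves straight down, spring 3 N at the top, 8 N near the bottom. Its round punch, 20 across, ends 138 to 146 mm below the knob top (screwed in anew each job), so the stop must be felt: there 20 to 25 N on the knob does it, over 60 N is too much.
- stick: Bystander: plain wooden stirring stick, 195 x 22 x 7, both ends square, lying in the plastic tray beside the label, along the tray's y. Origin: centre of underside, x along it.
- pot_a: Bystander: white-painted clay pot upside down, 100 across at the foot, 88 high. Origin: centre of underside.
- pot_b: Bystander: white-painted clay pot upside down, 85 across, 75 high. Origin: centre of underside.
- jar: Bystander: open glass jar, 66 across, 95 high. Origin: centre of underside.
- brush: Bystander: paint brush lying on the table between the press and the tray. Origin: underside; x along it.
- sander: Bystander: cork sanding block 92 x 52 x 25 on the right of the table. Origin: centre of underside.
Mind the look-alikes: they are no part of the job. What is shaped like the label but blue or turquoise is not meant.

How it is judged:
On the way, in this order (a step that is already met when the one before it is completed fails the run):
1. the label lies flat on the bed with its mark under the punch, let go (x of mark in the frame of press between -0.01 and 0.01 m and y of mark in the frame of press between -0.008 and 0.008 m and z of label in the frame of bed below 0.004 m and angle between label's own z axis and vertical below 0.06 rad and angle between the x axis of label and the x axis of press, either way round below 0.2 rad and contact force between the fingers and label below 0.1 N), for 0.2 s.
2. the punch is pressed onto the label with at least 5 N for 0.6 s (x of mark in the frame of press between -0.01 and 0.01 m and y of mark in the frame of press between -0.008 and 0.008 m and z of label in the frame of bed below 0.004 m and angle between label's own z axis and vertical below 0.06 rad and angle between the x axis of label and the x axis of press, either way round below 0.2 rad and contact force between ram and label above 5 N), for 0.6 s.
At the end, for the whole second after the job is handed in: The label lies flat on the bed (within 4 mm of its top, tilt under 0.06 rad), straight with the press within 0.2 rad, point to the front, its mark within 10 mm (press x) and 8 mm (press y) of the punch axis, at rest, and the plunger has sprung back to within 3 mm of its top (x of mark in the frame of press between -0.01 and 0.01 m and y of mark in the frame of press between -0.008 and 0.008 m and z of label in the frame of bed below 0.004 m and angle between label's own z axis and vertical below 0.06 rad and angle between the x axis of label and the x axis of press, either way round below 0.2 rad and z of ram in the frame of press above 0.212 m and linear speed of label below 0.02 m/s); the robot touches nothing.
It fails at once if the press is forced or slammed: over 60 N between the robot and the plunger (contact force between any of the fingers, the arm and ram above 60 N).
It fails at once if the press frame is struck with over 60 N (contact force between any of the fingers, the arm and press above 60 N).
It fails at once if a bystander is moved more than 30 mm (distance of any of stick, pot_a, pot_b, jar, brush, sander from where it was at the start of the episode above 0.03 m).
It also fails if it takes over 64 s, if anything falls off the work surface, if the arm or the gripper's body presses on something with over 40 N, if the wrist force passes 120 N, or if a joint passes its speed limit or range.

### The arm

A 6-joint arm with a two-finger parallel gripper is mounted at the origin on the work surface. World frame = base frame: x ahead of the robot, y to its left, z up, the work surface at z = 0. Lengths are in m, angles in rad, forces in N, time in s.
With the tool pointing down it reaches from about 0.425 to 0.95 m from the base axis. Payload 14.7 kg.
Tool frame: the origin (TCP) lies midway between the tips of the shut fingers; the grasp point (between the pads) lies 19 mm behind it; z points along the fingers, y is the direction in which the jaws open and shut (so a half turn about z gives the same grasp; the last joint's range is limited). The gripper opens to 85 mm and grips with 20 to 120 N. Pads are 22 mm wide; open, the fingers measure 114 mm over their backs; the gripper's body (76 mm by 85 mm) begins 54 mm behind the grasp point. The pads swing forward as they close: fully open they stand 13 mm farther back than shut.
Start: joints at [-1.348, 0.48, 1.596, -0, 1.065, -0.047], TCP at [0.173, -0.626, 0.231] pointing down, gripper open.
Joint ranges: [-2.75, 2.75], [-0.82, 2.05], [0.23, 2.67], [-1.56, 4.7], [0.09, 2.69], [-2.92, 2.92]. Speed limits (rad/s): [1.89, 1.89, 2.39, 3.01, 3.01, 3.01].

### API

Orientations are given as a unit quaternion [x, y, z, w].
In Python, from bench import robot gives the robot as it stands.
- The arm moves only by the shell command python3 -m crank 'ROWS'. ROWS is JSON, a list of rows, each an object with "offset": the shift along the tool's x, y, z in mm, a list of three; "rot": the turn, a rotation vector about the tool's x, y, z in rad, a list of three; "grip": the opening, from -1 (shut) to 1 (fully open). In form: [{"offset": [x, y, z], "rot": [wx, wy, wz], "grip": grip}, ...]. A call has exactly 8 rows; each row is the pose to reach, as a shift and turn from the pose commanded when the call began, along the tool's axes at that moment; what a row does not reach only later rows make up. A row lasts 1/12 s, in which the tool goes at most 41.7 mm and 7.16 degrees, less where a joint would pass 70% of its speed; a pose out of reach is approached as far as the arm can. A call with a gripper value outside its range is refused whole. The fingers move at their own pace and stop on an object; the grip force is fixed at half the most. Time passes only in rows, so rows that repeat a pose let the fingers close, or fill a call up. It gives the time, the measured TCP pose, the force and the opening at its end, in the units of the state.
- robot.observe(): the state, without advancing time (a new reading comes with each control period).
- robot.camera(name): name is "scene" or "top"; returns a dict with "img" (384x512x3 uint8, red, green, blue), "depth" (384x512 float32, m along the optical axis (not along the pixel's ray), 0 where there is no reading), "fx", "fy", "cx", "cy" (pixels), "R" (3x3) and "t" (3): a world point X has camera coordinates R X + t. Camera axes: x right, y down, z forward; pixel columns grow to the right and rows downward; lengths in m; the calibration is good to about 2 mm. A picture is of the moment at which its call begins.
- robot.sign_off(): hands the job in, once; it reports no verdict.
The state is a dict: "clock": time; "joint_positions": joint angles; "joint_velocities": joint speeds; "joint_efforts": joint torques, N m; "position": TCP position; "orientation": TCP orientation; "contact_force": force on the tool from outside, world axes, zero at the start; "wrist_torque": the same for the moment, N m; "grip_width": opening from 0.0 (shut) to 1.0 (fully open).
Only numpy, scipy, OpenCV 4.12 (cv2) and the standard library are available. Lean on these libraries where they do the work, as an engineer would, in place of code of your own. Each camera call takes 0.05 s, during which the arm holds its last target. There are 200 camera calls.

## Working session

There is one attempt and no reset: what is moved stays moved. The work goes in short steps, Python scripts to look and compute and a shell command to move; the robot and the scene stay as the last step left them, time stands still between calls to the robot, and variables do not carry over. Pictures are saved under pics/ and viewed, about 8 in all and at most 12, crops included, and the job is handed in when it is done.

```bash
mkdir -p pics; ls; python3 - <<'E'
from bench import robot
import cv2,numpy as np
s=robot.observe()
print({k:np.round(v,3).tolist() for k,v in s.items()})
for n in("top","scene"):
    c=robot.camera(n); np.savez(f"{n}0.npz",**c)
    cv2.imwrite(f"pics/{n}0.png",cv2.resize(c["img"][:,:,::-1],(768,576),interpolation=cv2.INTER_CUBIC))
    print(n,c["fx"],c["fy"],c["cx"],c["cy"],np.round(c["R"],3).tolist(),np.round(c["t"],3).tolist())
E
```

```text
pics
{'clock': 0.0, 'joint_positions': [-1.348, 0.481, 1.597, -0.0, 1.065, -0.047], 'joint_velocities': [0.0, 0.0, -0.001, -0.001, 0.002, 0.001], 'joint_efforts': [-0.001, -95.067, -43.019, -0.0, 0.012, 0.0], 'position': [0.173, -0.626, 0.231], 'orientation': [0.991, 0.134, -0.0, -0.001], 'contact_force': [0.384, -0.692, 0.184], 'wrist_torque': [0.005, -0.035, -0.028], 'grip_width': 1.0}
top 458.90286171117293 458.90286171117293 257.9436958323784 190.82424776287306 [[-0.03, -1.0, -0.003], [-0.997, 0.03, -0.069], [0.069, 0.001, -0.998]] [0.012, 0.518, 1.572]
scene 481.464279092827 481.464279092827 261.42183563638315 196.4155403646015 [[0.786, 0.618, -0.015], [0.44, -0.578, -0.687], [-0.433, 0.534, -0.726]] [-0.384, -0.149, 1.881]
```

View pics/top0.png

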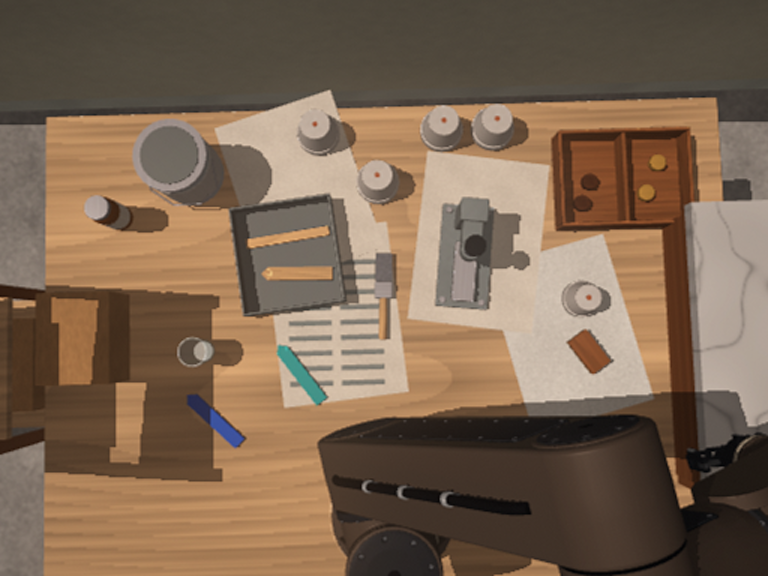

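View pics/scene0.png

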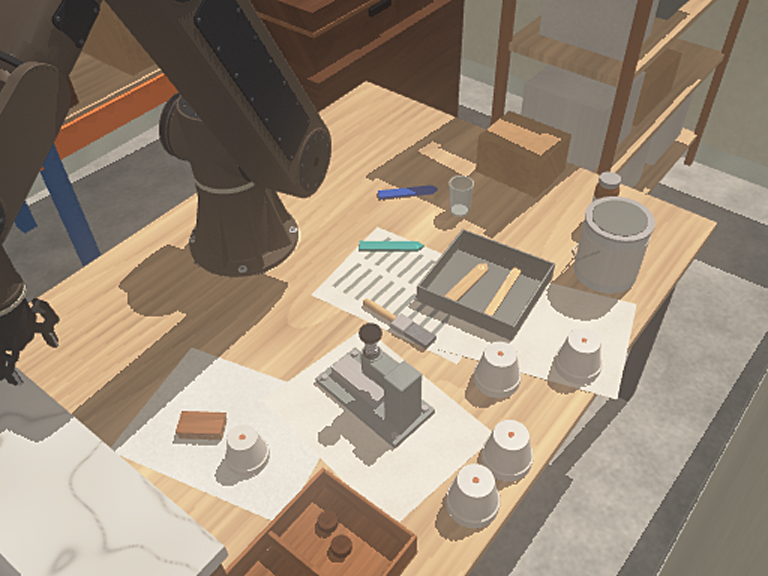

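Label candidates in the top picture: the wooden piece at (298,273), which is short and pointed on the left; the wooden piece at (288,237), which is longer with square ends (the stick); and the turquoise (302,375) and blue (216,420) look-alikes. The piece at (298,273) fits. I'll measure and confirm it in one crop.

```bash
cat > h.py <<'E'
import numpy as np,cv2
def ray(c,uv,z):
    uv=np.atleast_2d(uv).astype(float); R,t=c["R"],c["t"]
    d=np.c_[(uv[:,0]-c["cx"])/c["fx"],(uv[:,1]-c["cy"])/c["fy"],np.ones(len(uv))]@R
    o=-R.T@t
    return o+d*((z-o[2])/d[:,2])[:,None]
def proj(c,X):
    p=np.atleast_2d(X)@c["R"].T+c["t"]
    return np.c_[c["fx"]*p[:,0]/p[:,2]+c["cx"],c["fy"]*p[:,1]/p[:,2]+c["cy"]]
def wood(c,x0,x1,y0,y1,smin=70):
    h=cv2.cvtColor(c["img"],cv2.COLOR_RGB2HSV)
    m=((h[...,1]>smin)&(h[...,2]>90)).astype(np.uint8); k=np.zeros_like(m);k[y0:y1,x0:x1]=1
    return m*k
def cloud(c):
    v,u=np.mgrid[0:384,0:512]; z=c["depth"]
    p=np.stack([(u-c["cx"])/c["fx"]*z,(v-c["cy"])/c["fy"]*z,z],-1)
    return (p-c["t"])@c["R"]
E
python3 - <<'E'
from h import *
T=dict(np.load("top0.npz"));S=dict(np.load("scene0.npz"))
for n,c,b in(("top",T,(162,225,140,200)),("scene",S,(295,350,170,212))):
    m=wood(c,*b)
    for q in cv2.findContours(m,cv2.RETR_EXTERNAL,cv2.CHAIN_APPROX_NONE)[0]:
        if cv2.contourArea(q)<60: continue
        P=ray(c,q[:,0],.013)[:,:2].astype(np.float32)
        (cx,cy),wh,a=cv2.minAreaRect(P*1000); B=cv2.boxPoints(((cx,cy),wh,a))
        print(n,q[:,0].mean(0),"ctr",cx,cy,wh,a,B.round().tolist())
# press: top depth
for n,c in(("top",T),("scene",S)):
    W=cloud(c); h=cv2.cvtColor(c["img"],cv2.COLOR_RGB2HSV)
    b=(slice(125,212),slice(280,340)) if n=="top" else (slice(210,300),slice(205,295))
    w=W[b].reshape(-1,3); 
    for nm,lo,hi in(("knob",.205,.225),("arm",.145,.162),("bed",.03,.04),("base",.011,.02)):
        s=w[(w[:,2]>lo)&(w[:,2]<hi)]
        if len(s)<5: continue
        r=cv2.minAreaRect((s[:,:2]*1000).astype(np.float32)); print(n,nm,len(s),s.mean(0).round(4),np.round(r[0],1),np.round(r[1],1),round(r[2],1))
im=cv2.resize(T["img"][120:220,145:345,::-1],(800,400),interpolation=cv2.INTER_CUBIC)
im2=cv2.resize(S["img"][145:300,200:375,::-1],None,fx=1.3,fy=1.3)
cv2.imwrite("pics/crop1.png",im)
E
```

```text
top [199.09708738 181.86407767] ctr 556.8989868164062 205.88168334960938 (163.77691650390625, 31.45524787902832) 88.2933349609375 [[539.0, 124.0], [570.0, 124.0], [575.0, 287.0], [544.0, 288.0]]
top [191.72268908 157.69747899] ctr 640.5272827148438 225.20785522460938 (24.911895751953125, 196.1805877685547) 7.831541061401367 [[615.0, 321.0], [642.0, 126.0], [666.0, 130.0], [640.0, 324.0]]
scene [334.97142857 193.97142857] ctr 640.0130615234375 234.296142578125 (23.290386199951172, 174.3818359375) 8.113007545471191 [[616.0, 319.0], [641.0, 146.0], [664.0, 150.0], [639.0, 322.0]]
scene [311.41666667 187.4       ] ctr 556.0361328125 211.46121215820312 (150.2500457763672, 32.230533599853516) 88.21858215332031 [[538.0, 137.0], [570.0, 136.0], [574.0, 286.0], [542.0, 287.0]]
top knob 163 [ 0.5848 -0.1832  0.2147] [ 584.3 -183.1] [40.8 42.3] 60.6
top arm 439 [ 0.6501 -0.1895  0.1526] [ 629.  -187.5] [ 60.3 131. ] 82.0
top bed 362 [ 0.533  -0.1755  0.0349] [ 584.  -177.2] [ 53.9 209.2] 89.8
top base 950 [ 0.5683 -0.1743  0.0153] [ 578.6 -169.8] [152.5 267.5] 85.5
scene knob 159 [ 0.5855 -0.1878  0.2128] [ 584.8 -187.3] [41.8 41.9] 3.6
scene arm 532 [ 0.6442 -0.195   0.1513] [ 630.2 -190.2] [ 63.7 130.4] 82.5
scene bed 456 [ 0.5544 -0.1882  0.0338] [ 586.9 -188.3] [ 59.3 220. ] 84.2
scene base 1063 [ 0.5792 -0.16    0.0149] [ 584.9 -113.2] [269.8 256.3] 84.8
```

View pics/crop1.png

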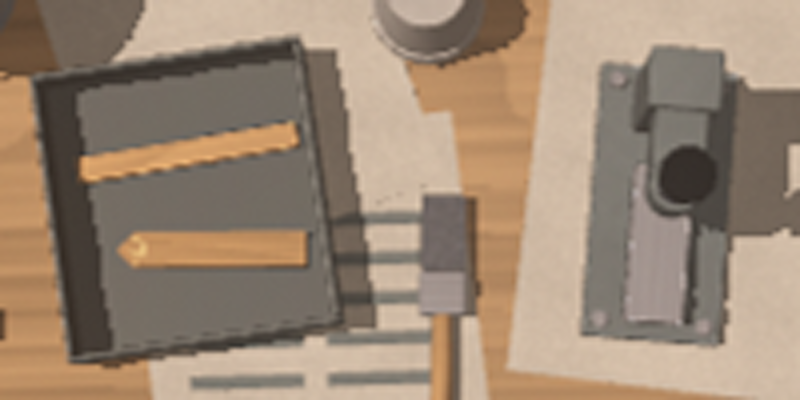

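The crop shows the label at crop (212,249), with its point at the left (125,249) and its square end at (306,249). The stick above it is longer and square at both ends, so the label is confirmed. The first move is to a waypoint, and I'll refine the press yaw alongside it.

```bash
cat >> h.py <<'E'
def to(s,p,yaw):
    "offset mm (tool axes) and rotvec from state s to TCP p, tool pointing down with tool x at yaw deg"
    from scipy.spatial.transform import Rotation as Ro
    A=Ro.from_quat(s["orientation"]); x=np.deg2rad(yaw)
    M=np.array([[np.cos(x),np.sin(x),0],[np.sin(x),-np.cos(x),0],[0,0,-1]])
    B=Ro.from_matrix(M)
    print("pos",np.round(s["position"],4),"F",np.round(s["contact_force"],1),"grip",round(float(s["grip_width"]),3),"t",round(float(s["clock"]),2))
    print("offset",(A.inv().apply(np.array(p)-s["position"])*1000).round(1),"rot",(A.inv()*B).as_rotvec().round(3))
E
python3 - <<'E'
from h import *
T=dict(np.load("top0.npz"));S=dict(np.load("scene0.npz"))
# base corners from the crop (4x, offset 145,120)
q=lambda a:np.array(a)/4+[145,120]-.375
B=ray(T,q([[583,335],[720,345],[602,66],[632,318],[688,325],[640,165]]),.015);print((B[:,:2]*1000).round())
for a,b in((0,2),(0,1)): d=B[b]-B[a]; print(np.degrees(np.arctan2(d[1],d[0])))
# column-top points from depth
for c,b in((T,(slice(125,170),slice(300,335))),(S,(slice(230,300),slice(230,290)))):
    w=cloud(c)[b].reshape(-1,3); s=w[(w[:,2]>.148)&(w[:,2]<.162)&(w[:,0]>.64)]; print(len(s),cv2.minAreaRect((s[:,:2]*1000).astype(np.float32)))
    # bed: fit with grey-pink band by plane height
    w=w if 0 else cloud(c).reshape(-1,3); s=w[(abs(w[:,2]-.035)<.004)&(w[:,0]>.47)&(w[:,0]<.56)&(abs(w[:,1]+.175)<.05)]
    r=cv2.minAreaRect((s[:,:2]*1000).astype(np.float32)); print("bed",len(s),r, np.polyfit(s[:,0],s[:,1],1))
E
python3 -m crank '[{"offset":[35,-28,-40],"rot":[0,0,-0.12],"grip":1},{"offset":[70,-57,-70],"rot":[0,0,-0.24],"grip":1},{"offset":[105,-86,-70],"rot":[0,0,-0.36],"grip":1},{"offset":[140,-115,-70],"rot":[0,0,-0.48],"grip":1},{"offset":[170,-143,-70],"rot":[0,0,-0.6],"grip":1},{"offset":[200,-170,-70],"rot":[0,0,-0.72],"grip":1},{"offset":[230,-195,-70],"rot":[0,0,-0.84],"grip":1},{"offset":[260,-220,-70],"rot":[0,0,-0.95],"grip":1}]'
python3 -c "
from h import *;from bench import robot
to(robot.observe(),[.5575,.234,.15],88.25)"
```

```text
[[ 471. -114.]
 [ 459. -233.]
 [ 706. -139.]
 [ 485. -157.]
 [ 477. -206.]
 [ 618. -169.]]
-6.009397526527134
-95.88006256481027
294 ((665.8836669921875, -192.63525390625), (60.45207977294922, 56.191707611083984), 82.46841430664062)
bed 250 ((521.0181884765625, -176.15394592285156), (50.2977409362793, 81.22969818115234), 82.54167175292969) [-0.06954028 -0.14076832]
295 ((669.2714233398438, -195.85223388671875), (53.38338088989258, 63.93441390991211), 2.1493589878082275)
bed 231 ((520.8051147460938, -179.83029174804688), (50.35272979736328, 82.13054656982422), 83.07706451416016) [-0.20458112 -0.07579523]
clock: 0.77
position: [0.3503, -0.3657, 0.3012]
orientation: [0.818, 0.575, 0.0, -0.0]
contact_force: [1.1, -0.6, 0.8]
grip_width: 1.003
pos [ 0.3503 -0.3657  0.3012] F [ 1.1 -0.6  0.8] grip 1.003 t 0.77
offset [634.4  -8.  151.2] rot [ 0.    -0.    -0.315]
```

```bash
python3 -m crank '[{"offset":[40,0,0],"rot":[0,0,-0.08],"grip":1},{"offset":[80,0,0],"rot":[0,0,-0.16],"grip":1},{"offset":[120,0,0],"rot":[0,0,-0.24],"grip":1},{"offset":[160,0,0],"rot":[0,0,-0.315],"grip":1},{"offset":[200,-2,0],"rot":[0,0,-0.315],"grip":1},{"offset":[240,-3,0],"rot":[0,0,-0.315],"grip":1},{"offset":[280,-4,0],"rot":[0,0,-0.315],"grip":1},{"offset":[320,-4,0],"rot":[0,0,-0.315],"grip":1}]'
python3 -c "
from h import *;from bench import robot
to(robot.observe(),[.5575,.234,.15],88.25)"
```

```text
clock: 1.43
position: [0.4561, -0.0637, 0.3012]
orientation: [0.72, 0.694, -0.0, -0.0]
contact_force: [1.5, -1.7, 0.2]
grip_width: 1.002
pos [ 0.4561 -0.0637  0.3012] F [ 1.5 -1.7  0.2] grip 1.002 t 1.43
offset [301.2  90.7 151.2] rot [-0.     0.    -0.006]
```

```bash
python3 -m crank '[{"offset":[38,11,0],"rot":[0,0,-0.006],"grip":1},{"offset":[76,22,10],"rot":[0,0,-0.006],"grip":1},{"offset":[113,34,30],"rot":[0,0,-0.006],"grip":1},{"offset":[150,45,50],"rot":[0,0,-0.006],"grip":0.5},{"offset":[187,57,70],"rot":[0,0,-0.006],"grip":0.5},{"offset":[224,68,90],"rot":[0,0,-0.006],"grip":0.5},{"offset":[262,80,110],"rot":[0,0,-0.006],"grip":0.5},{"offset":[301,91,130],"rot":[0,0,-0.006],"grip":0.5}]'
python3 -m crank '[{"offset":[0,0,20],"rot":[0,0,0],"grip":0.5},{"offset":[0,0,20],"rot":[0,0,0],"grip":0.5},{"offset":[0,0,20],"rot":[0,0,0],"grip":0.5},{"offset":[0,0,20],"rot":[0,0,0],"grip":0.5},{"offset":[0,0,20],"rot":[0,0,0],"grip":0.5},{"offset":[0,0,20],"rot":[0,0,0],"grip":0.5},{"offset":[0,0,20],"rot":[0,0,0],"grip":0.5},{"offset":[0,0,20],"rot":[0,0,0],"grip":0.5}]'
python3 - <<'E'
from h import *;from bench import robot
to(robot.observe(),[.5575,.234,.007],88.25)
c=robot.camera("scene")
cv2.imwrite("pics/s1.png",cv2.resize(c["img"][90:240,240:400,::-1],(640,600),interpolation=cv2.INTER_CUBIC))
E
```

```text
clock: 2.1
position: [0.554, 0.2216, 0.1762]
orientation: [0.718, 0.696, -0.0, -0.0]
contact_force: [0.3, -0.4, 0.1]
grip_width: 0.748
clock: 2.77
position: [0.5543, 0.2194, 0.1583]
orientation: [0.718, 0.696, 0.001, 0.0]
contact_force: [-0.4, -0.5, -0.3]
grip_width: 0.752
pos [0.5543 0.2194 0.1583] F [-0.4 -0.5 -0.3] grip 0.752 t 2.77
offset [ 14.7   2.6 151.3] rot [ 0.001 -0.    -0.   ]
```

View pics/s1.png

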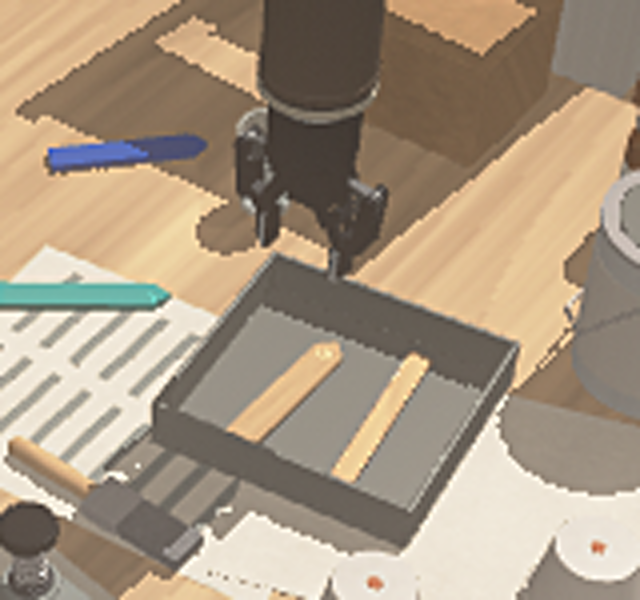

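The picture shows the open fingers at crop (265,240) and (338,270), above the label, whose point is at (330,350). Nothing has been disturbed, so I'm descending.

```bash
python3 -m crank '[{"offset":[8,1,25],"rot":[0,0,0],"grip":0.5},{"offset":[15,3,50],"rot":[0,0,0],"grip":0.5},{"offset":[15,3,75],"rot":[0,0,0],"grip":0.5},{"offset":[15,3,95],"rot":[0,0,0],"grip":0.5},{"offset":[15,3,112],"rot":[0,0,0],"grip":0.5},{"offset":[15,3,125],"rot":[0,0,0],"grip":0.4},{"offset":[15,3,135],"rot":[0,0,0],"grip":0.4},{"offset":[15,3,135],"rot":[0,0,0],"grip":0.4}]'
python3 -c "
from h import *;from bench import robot
to(robot.observe(),[.5575,.234,.007],88.25)"
```

```text
clock: 3.48
position: [0.5566, 0.2342, 0.0209]
orientation: [0.718, 0.696, -0.001, -0.0]
contact_force: [-0.8, -0.5, -0.1]
grip_width: 0.702
pos [0.5566 0.2342 0.0209] F [-0.8 -0.5 -0.1] grip 0.702 t 3.48
offset [-0.2  0.9 13.9] rot [-0.002  0.001  0.   ]
```

```bash
python3 -m crank '[{"offset":[0,0.5,4],"rot":[0,0,0],"grip":0.4},{"offset":[0,0.5,8],"rot":[0,0,0],"grip":0.4},{"offset":[0,0.5,12],"rot":[0,0,0],"grip":0.4},{"offset":[0,0.5,13],"rot":[0,0,0],"grip":0.4},{"offset":[0,0.5,13],"rot":[0,0,0],"grip":0.2},{"offset":[0,0.5,13],"rot":[0,0,0],"grip":0},{"offset":[0,0.5,13],"rot":[0,0,0],"grip":-0.2},{"offset":[0,0.5,13],"rot":[0,0,0],"grip":-1}]'
python3 -m crank '[{"offset":[0,0,0],"rot":[0,0,0],"grip":-1},{"offset":[0,0,0],"rot":[0,0,0],"grip":-1},{"offset":[0,0,0],"rot":[0,0,0],"grip":-1},{"offset":[0,0,0],"rot":[0,0,0],"grip":-1},{"offset":[0,0,0],"rot":[0,0,0],"grip":-1},{"offset":[0,0,0],"rot":[0,0,0],"grip":-1},{"offset":[0,0,0],"rot":[0,0,0],"grip":-1},{"offset":[0,0,0],"rot":[0,0,0],"grip":-1}]'
```

```text
clock: 4.15
position: [0.5581, 0.2347, 0.0101]
orientation: [0.718, 0.696, 0.0, 0.0]
contact_force: [-2.9, -1.5, 10.6]
grip_width: 0.32
clock: 4.82
position: [0.5581, 0.2347, 0.0101]
orientation: [0.718, 0.696, 0.0, 0.0]
contact_force: [-1.4, -0.4, 7.7]
grip_width: 0.322
```

```bash
python3 -m crank '[{"offset":[0,0,-10],"rot":[0,0,0],"grip":-1},{"offset":[0,0,-30],"rot":[0,0,0],"grip":-1},{"offset":[0,0,-60],"rot":[0,0,0],"grip":-1},{"offset":[0,0,-90],"rot":[0,0,0],"grip":-1},{"offset":[0,0,-120],"rot":[0,0,0],"grip":-1},{"offset":[0,0,-140],"rot":[0,0,0],"grip":-1},{"offset":[0,0,-150],"rot":[0,0,0],"grip":-1},{"offset":[0,0,-150],"rot":[0,0,0],"grip":-1}]'
python3 - <<'E'
from h import *;from bench import robot
to(robot.observe(),[.4302,-.1669,.16],173)
c=robot.camera("scene")
cv2.imwrite("pics/s2.png",cv2.resize(c["img"][70:240,220:400,::-1],(635,600),interpolation=cv2.INTER_CUBIC))
E
```

```text
clock: 5.48
position: [0.5591, 0.2351, 0.1622]
orientation: [0.718, 0.696, 0.002, 0.001]
contact_force: [1.0, -0.9, 0.1]
grip_width: 0.32
pos [0.5591 0.2351 0.1622] F [ 1.  -0.9  0.1] grip 0.32 t 5.48
offset [-405.6 -116.8    1.1] rot [ 0.004  0.002 -1.479]
```

View pics/s2.png

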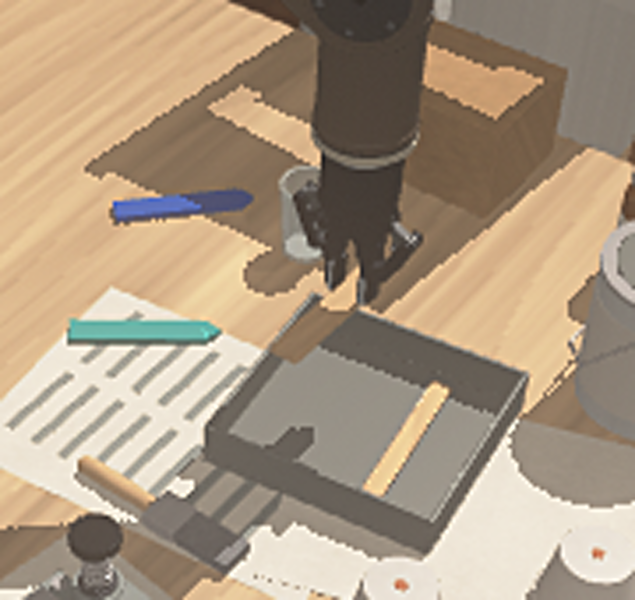

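The label is held, seen at crop (310,335). The tray now holds only the stick at (408,440), which hasn't moved. Carrying the label to the front of the press and turning it.

```bash
python3 -m crank '[{"offset":[-33,-10,0],"rot":[0,0,-0.12],"grip":-1},{"offset":[-67,-19,0],"rot":[0,0,-0.24],"grip":-1},{"offset":[-100,-29,0],"rot":[0,0,-0.36],"grip":-1},{"offset":[-133,-38,0],"rot":[0,0,-0.48],"grip":-1},{"offset":[-167,-48,0],"rot":[0,0,-0.6],"grip":-1},{"offset":[-200,-58,0],"rot":[0,0,-0.72],"grip":-1},{"offset":[-233,-67,0],"rot":[0,0,-0.84],"grip":-1},{"offset":[-267,-77,0],"rot":[0,0,-0.96],"grip":-1}]'
python3 -c "
from h import *;from bench import robot
to(robot.observe(),[.4302,-.1669,.16],173)"
```

```text
clock: 6.2
position: [0.4732, -0.0257, 0.1579]
orientation: [0.328, 0.945, -0.0, -0.001]
contact_force: [0.6, 0.0, -0.8]
grip_width: 0.321
pos [ 0.4732 -0.0257  0.1579] F [ 0.6  0.  -0.8] grip 0.321 t 6.2
offset [ -53.8 -137.4   -2. ] rot [-0.001 -0.003 -0.547]
```

```bash
python3 -m crank '[{"offset":[-10,-26,0],"rot":[0,0,-0.1],"grip":-1},{"offset":[-20,-52,0],"rot":[0,0,-0.2],"grip":-1},{"offset":[-31,-78,0],"rot":[0,0,-0.3],"grip":-1},{"offset":[-42,-104,0],"rot":[0,0,-0.4],"grip":-1},{"offset":[-52,-130,0],"rot":[0,0,-0.48],"grip":-1},{"offset":[-52,-130,0],"rot":[0,0,-0.52],"grip":-1},{"offset":[-52,-130,0],"rot":[0,0,-0.52],"grip":-1},{"offset":[-52,-130,0],"rot":[0,0,-0.52],"grip":-1}]'
python3 - <<'E'
from h import *;from bench import robot
to(robot.observe(),[.4302,-.1669,.056],173)
c=robot.camera("top");np.savez("top1.npz",**c)
cv2.imwrite("pics/t1.png",cv2.resize(c["img"][110:290,220:400,::-1],(600,600),interpolation=cv2.INTER_CUBIC))
E
```

```text
clock: 6.87
position: [0.4336, -0.1583, 0.1584]
orientation: [0.079, 0.997, 0.0, -0.001]
contact_force: [-0.3, 0.6, -0.1]
grip_width: 0.316
pos [ 0.4336 -0.1583  0.1584] F [-0.3  0.6 -0.1] grip 0.316 t 6.87
offset [  1.8  -9.1 102.4] rot [ 0.001 -0.002 -0.035]
```

View pics/t1.png

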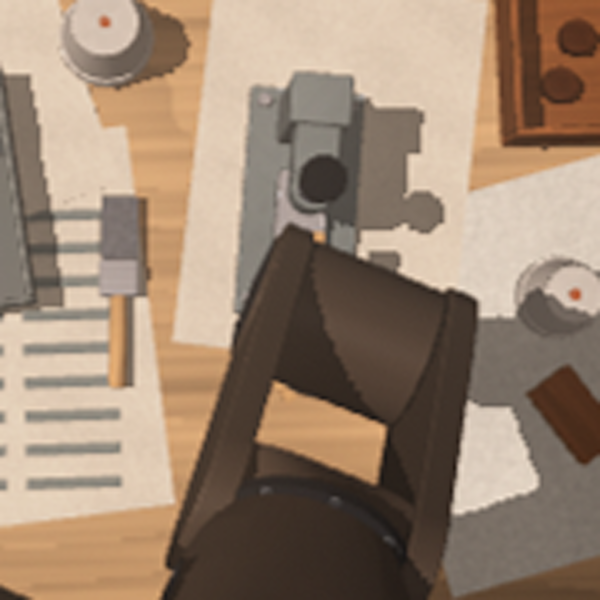

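The arm hides most of the top view. The label's square end just shows at (318,237), short of the knob at (323,180). Correcting and lowering in front of the punch.

```bash
python3 -m crank '[{"offset":[1,-4,15],"rot":[0,0,-0.035],"grip":-1},{"offset":[2,-9,35],"rot":[0,0,-0.035],"grip":-1},{"offset":[2,-9,55],"rot":[0,0,-0.035],"grip":-1},{"offset":[2,-9,72],"rot":[0,0,-0.035],"grip":-1},{"offset":[2,-9,86],"rot":[0,0,-0.035],"grip":-1},{"offset":[2,-9,96],"rot":[0,0,-0.035],"grip":-1},{"offset":[2,-9,102],"rot":[0,0,-0.035],"grip":-1},{"offset":[2,-9,102],"rot":[0,0,-0.035],"grip":-1}]'
python3 - <<'E'
from h import *;from bench import robot
to(robot.observe(),[.4997,-.1754,.054],173)
c=robot.camera("scene");np.savez("scene1.npz",**c)
cv2.imwrite("pics/s3.png",cv2.resize(c["img"][190:310,170:310,::-1],(700,600),interpolation=cv2.INTER_CUBIC))
E
```

```text
clock: 7.58
position: [0.4304, -0.1661, 0.0563]
orientation: [0.06, 0.998, 0.0, -0.001]
contact_force: [-0.1, -0.7, -0.3]
grip_width: 0.315
pos [ 0.4304 -0.1661  0.0563] F [-0.1 -0.7 -0.3] grip 0.315 t 7.58
offset [-69.9  -1.    2.1] rot [ 0.001 -0.002  0.003]
```

View pics/s3.png

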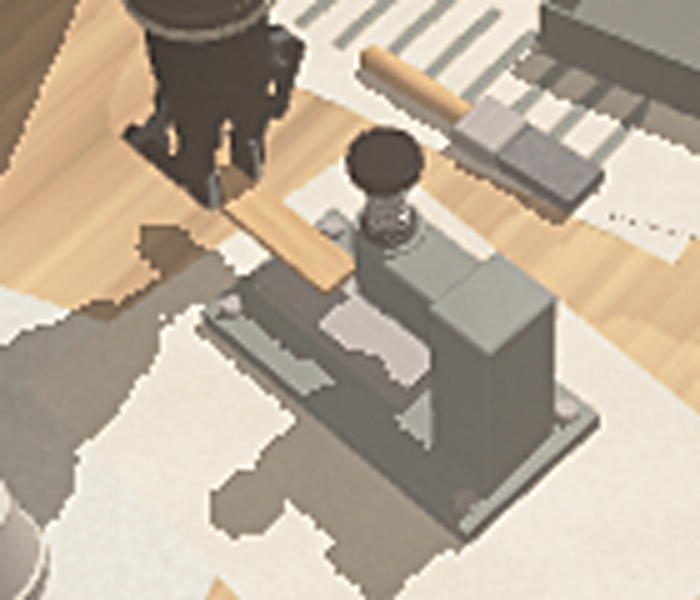

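```bash
python3 - <<'E'
from h import *
c=dict(np.load("scene1.npz"))
W=cloud(c);h=cv2.cvtColor(c["img"],cv2.COLOR_RGB2HSV)
m=(W[...,2]>.05)&(W[...,2]<.075)&(h[...,1]>70)&(abs(W[...,0]-.5)<.06)&(abs(W[...,1]+.175)<.04)
s=W[m];print(len(s),s[:,2].mean(),cv2.minAreaRect((s[:,:2]*1000).astype(np.float32)),s[:,0].max())
P=ray(c,np.array([[328,291],[357,266],[222,200]])/5+[169.6,189.6],.0605);print(P.round(4))
l=s[s[:,0]>.47];x=l[:,0];print("dir",np.degrees(np.arctan(np.polyfit(x,l[:,1],1)[0])), [ (a,l[abs(x-a)<.005][:,1].mean().round(4),l[abs(x-a)<.005][:,2].mean().round(4)) for a in (.48,.5,.52,.53)])
E
```

```text
252 0.05817823353530385 ((489.4034118652344, -174.5624237060547), (34.38359832763672, 100.97168731689453), 84.34711456298828) 0.5397835160296466
[[ 0.5388 -0.1952  0.0605]
 [ 0.5406 -0.1691  0.0605]
 [ 0.4371 -0.1808  0.0605]]
dir -6.992019041670844 [(0.48, np.float64(-0.1758), np.float64(0.0584)), (0.5, np.float64(-0.1787), np.float64(0.0585)), (0.52, np.float64(-0.1782), np.float64(0.0573)), (0.53, np.float64(-0.1812), np.float64(0.058))]
```

In the picture, the square end is at (342,279), level and pointing under the knob. The measured end and the 7° yaw agree with the plan to about 1–2 mm. Inserting by 70 mm, then lowering.

```bash
python3 -m crank '[{"offset":[-12,0,0],"rot":[0,0,0],"grip":-1},{"offset":[-24,-1,1],"rot":[0,0,0],"grip":-1},{"offset":[-36,-1,1],"rot":[0,0,0],"grip":-1},{"offset":[-48,-1,1],"rot":[0,0,0],"grip":-1},{"offset":[-60,-1,2],"rot":[0,0,0],"grip":-1},{"offset":[-70,-1,2],"rot":[0,0,0],"grip":-1},{"offset":[-70,-1,2],"rot":[0,0,0],"grip":-1},{"offset":[-70,-1,2],"rot":[0,0,0],"grip":-1}]'
python3 -m crank '[{"offset":[0,0,3],"rot":[0,0,0],"grip":-1},{"offset":[0,0,6],"rot":[0,0,0],"grip":-1},{"offset":[0,0,9],"rot":[0,0,0],"grip":-1},{"offset":[0,0,11],"rot":[0,0,0],"grip":-1},{"offset":[0,0,12],"rot":[0,0,0],"grip":-1},{"offset":[0,0,13],"rot":[0,0,0],"grip":-1},{"offset":[0,0,14],"rot":[0,0,0],"grip":-1},{"offset":[0,0,14],"rot":[0,0,0],"grip":-1}]'
python3 -c "
from h import *;from bench import robot
to(robot.observe(),[.4997,-.1754,.0388],173)"
```

```text
clock: 8.3
position: [0.5005, -0.1764, 0.0558]
orientation: [0.06, 0.998, -0.0, 0.0]
contact_force: [-0.7, 0.0, -0.2]
grip_width: 0.32
clock: 8.97
position: [0.5003, -0.1765, 0.0413]
orientation: [0.06, 0.998, 0.0, -0.0]
contact_force: [-0.3, 0.8, -0.3]
grip_width: 0.322
pos [ 0.5003 -0.1765  0.0413] F [-0.3  0.8 -0.3] grip 0.322 t 8.97
offset [0.7 1.  2.5] rot [ 0.    -0.     0.002]
```

```bash
python3 -m crank '[{"offset":[0.7,1,1],"rot":[0,0,0],"grip":-1},{"offset":[0.7,1,2],"rot":[0,0,0],"grip":-1},{"offset":[0.7,1,2.5],"rot":[0,0,0],"grip":-1},{"offset":[0.7,1,2.5],"rot":[0,0,0],"grip":-1},{"offset":[0.7,1,2.5],"rot":[0,0,0],"grip":-1},{"offset":[0.7,1,2.5],"rot":[0,0,0],"grip":-0.3},{"offset":[0.7,1,2.5],"rot":[0,0,0],"grip":-0.1},{"offset":[0.7,1,2.5],"rot":[0,0,0],"grip":0.2}]'
python3 -m crank '[{"offset":[0,0,0],"rot":[0,0,0],"grip":0.2},{"offset":[0,0,0],"rot":[0,0,0],"grip":0.2},{"offset":[0,0,-10],"rot":[0,0,0],"grip":0.2},{"offset":[0,0,-25],"rot":[0,0,0],"grip":0.2},{"offset":[0,0,-50],"rot":[0,0,0],"grip":0.2},{"offset":[0,0,-80],"rot":[0,0,0],"grip":0.2},{"offset":[0,0,-110],"rot":[0,0,0],"grip":0.2},{"offset":[0,0,-140],"rot":[0,0,0],"grip":0.2}]'
python3 - <<'E'
from h import *;from bench import robot
s=robot.observe();to(s,[.5848,-.1858,.26],173)
c=robot.camera("scene");np.savez("scene2.npz",**c)
cv2.imwrite("pics/s4.png",cv2.resize(c["img"][190:310,170:310,::-1],(700,600),interpolation=cv2.INTER_CUBIC))
W=cloud(c);h=cv2.cvtColor(c["img"],cv2.COLOR_RGB2HSV)
m=(W[...,2]>.032)&(W[...,2]<.055)&(h[...,1]>70)&(abs(W[...,0]-.52)<.09)&(abs(W[...,1]+.175)<.04)
p=W[m];print(len(p),p[:,2].mean(),cv2.minAreaRect((p[:,:2]*1000).astype(np.float32)),p[:,0].min())
E
```

```text
clock: 9.63
position: [0.4998, -0.1755, 0.039]
orientation: [0.06, 0.998, -0.0, 0.0]
contact_force: [-0.0, -0.2, 0.6]
grip_width: 0.576
clock: 10.3
position: [0.4994, -0.1753, 0.1811]
orientation: [0.06, 0.998, 0.0, -0.0]
contact_force: [1.2, -1.6, -0.8]
grip_width: 0.601
pos [ 0.4994 -0.1753  0.1811] F [ 1.2 -1.6 -0.8] grip 0.601 t 10.3
offset [-86.   -0.2 -78.9] rot [ 0.    -0.     0.002]
371 0.041113967963764646 ((528.5335083007812, -180.01852416992188), (34.62491226196289, 162.98001098632812), 83.61709594726562) 0.4475785587787348
```

View pics/s4.png

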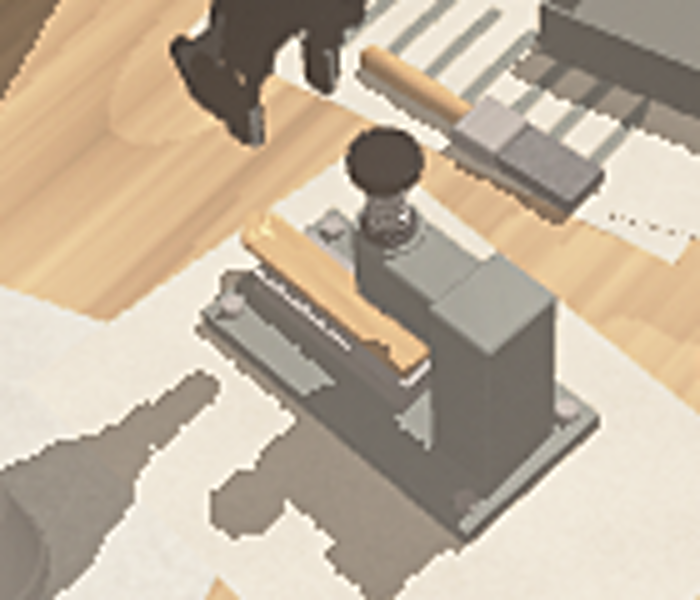

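In the picture, the label lies flat on the bed, with its point at the front (255,230) and its square end under the punch (418,362). The rectangle centre is within 1 mm of the expected spot. Now closing the fingers, rising and going over the knob.

```bash
python3 -m crank '[{"offset":[0,0,-25],"rot":[0,0,0],"grip":-1},{"offset":[0,0,-50],"rot":[0,0,0],"grip":-1},{"offset":[0,0,-75],"rot":[0,0,0],"grip":-1},{"offset":[-25,0,-79],"rot":[0,0,0],"grip":-1},{"offset":[-50,0,-79],"rot":[0,0,0],"grip":-1},{"offset":[-75,0,-79],"rot":[0,0,0],"grip":-1},{"offset":[-86,0,-79],"rot":[0,0,0],"grip":-1},{"offset":[-86,0,-79],"rot":[0,0,0],"grip":-1}]'
python3 -m crank '[{"offset":[0,0,6],"rot":[0,0,0],"grip":-1},{"offset":[0,0,12],"rot":[0,0,0],"grip":-1},{"offset":[0,0,18],"rot":[0,0,0],"grip":-1},{"offset":[0,0,24],"rot":[0,0,0],"grip":-1},{"offset":[0,0,30],"rot":[0,0,0],"grip":-1},{"offset":[0,0,34],"rot":[0,0,0],"grip":-1},{"offset":[0,0,36],"rot":[0,0,0],"grip":-1},{"offset":[0,0,36],"rot":[0,0,0],"grip":-1}]'
python3 -c "
from h import *;from bench import robot
to(robot.observe(),[.5848,-.1858,.215],173)"
```

```text
clock: 11.02
position: [0.5871, -0.1859, 0.2584]
orientation: [0.06, 0.998, -0.0, 0.001]
contact_force: [-1.1, -0.8, -0.6]
grip_width: -0.0
clock: 11.68
position: [0.5848, -0.1856, 0.2214]
orientation: [0.06, 0.998, 0.0, -0.0]
contact_force: [-1.9, -0.6, -0.1]
grip_width: -0.003
pos [ 0.5848 -0.1856  0.2214] F [-1.9 -0.6 -0.1] grip -0.003 t 11.68
offset [-0.  -0.2  6.4] rot [ 0.    -0.001  0.002]
```

```bash
python3 -m crank '[{"offset":[0,0,3],"rot":[0,0,0],"grip":-1},{"offset":[0,0,6],"rot":[0,0,0],"grip":-1},{"offset":[0,0,8],"rot":[0,0,0],"grip":-1},{"offset":[0,0,10],"rot":[0,0,0],"grip":-1},{"offset":[0,0,12],"rot":[0,0,0],"grip":-1},{"offset":[0,0,14],"rot":[0,0,0],"grip":-1},{"offset":[0,0,16],"rot":[0,0,0],"grip":-1},{"offset":[0,0,18],"rot":[0,0,0],"grip":-1}]'
python3 -m crank '[{"offset":[0,0,2],"rot":[0,0,0],"grip":-1},{"offset":[0,0,4],"rot":[0,0,0],"grip":-1},{"offset":[0,0,6],"rot":[0,0,0],"grip":-1},{"offset":[0,0,8],"rot":[0,0,0],"grip":-1},{"offset":[0,0,9],"rot":[0,0,0],"grip":-1},{"offset":[0,0,10],"rot":[0,0,0],"grip":-1},{"offset":[0,0,11],"rot":[0,0,0],"grip":-1},{"offset":[0,0,11],"rot":[0,0,0],"grip":-1}]'
```

```text
clock: 12.35
position: [0.5853, -0.1858, 0.204]
orientation: [0.06, 0.998, -0.0, 0.0]
contact_force: [0.3, 0.1, 5.4]
grip_width: -0.001
clock: 13.02
position: [0.5853, -0.1858, 0.193]
orientation: [0.06, 0.998, -0.0, 0.0]
contact_force: [-0.9, 0.3, 7.0]
grip_width: 0.002
```

```bash
python3 -m crank '[{"offset":[0,0,0.5],"rot":[0,0,0],"grip":-1},{"offset":[0,0,1],"rot":[0,0,0],"grip":-1},{"offset":[0,0,1.5],"rot":[0,0,0],"grip":-1},{"offset":[0,0,2],"rot":[0,0,0],"grip":-1},{"offset":[0,0,2.5],"rot":[0,0,0],"grip":-1},{"offset":[0,0,3],"rot":[0,0,0],"grip":-1},{"offset":[0,0,3],"rot":[0,0,0],"grip":-1},{"offset":[0,0,3],"rot":[0,0,0],"grip":-1}]'
```

```text
clock: 13.68
position: [0.5853, -0.1858, 0.1902]
orientation: [0.06, 0.998, -0.0, 0.0]
contact_force: [-1.5, 0.4, 7.2]
grip_width: -0.002
```

```bash
python3 -m crank '[{"offset":[0,0,0.5],"rot":[0,0,0],"grip":-1},{"offset":[0,0,1],"rot":[0,0,0],"grip":-1},{"offset":[0,0,1.5],"rot":[0,0,0],"grip":-1},{"offset":[0,0,2],"rot":[0,0,0],"grip":-1},{"offset":[0,0,2],"rot":[0,0,0],"grip":-1},{"offset":[0,0,2],"rot":[0,0,0],"grip":-1},{"offset":[0,0,2],"rot":[0,0,0],"grip":-1},{"offset":[0,0,2],"rot":[0,0,0],"grip":-1}]'
```

```text
clock: 14.35
position: [0.5853, -0.1858, 0.1882]
orientation: [0.06, 0.998, -0.0, 0.0]
contact_force: [-1.0, 1.7, 6.4]
grip_width: -0.002
```

```bash
python3 -m crank '[{"offset":[0,0,0.5],"rot":[0,0,0],"grip":-1},{"offset":[0,0,1],"rot":[0,0,0],"grip":-1},{"offset":[0,0,1.5],"rot":[0,0,0],"grip":-1},{"offset":[0,0,2],"rot":[0,0,0],"grip":-1},{"offset":[0,0,2],"rot":[0,0,0],"grip":-1},{"offset":[0,0,2],"rot":[0,0,0],"grip":-1},{"offset":[0,0,2],"rot":[0,0,0],"grip":-1},{"offset":[0,0,2],"rot":[0,0,0],"grip":-1}]'
```

```text
clock: 15.02
position: [0.5853, -0.1858, 0.1862]
orientation: [0.06, 0.998, -0.0, 0.0]
contact_force: [-1.1, 0.4, 8.8]
grip_width: -0.002
```

```bash
python3 -m crank '[{"offset":[0,0,0.5],"rot":[0,0,0],"grip":-1},{"offset":[0,0,1],"rot":[0,0,0],"grip":-1},{"offset":[0,0,1.5],"rot":[0,0,0],"grip":-1},{"offset":[0,0,2],"rot":[0,0,0],"grip":-1},{"offset":[0,0,2],"rot":[0,0,0],"grip":-1},{"offset":[0,0,2],"rot":[0,0,0],"grip":-1},{"offset":[0,0,2],"rot":[0,0,0],"grip":-1},{"offset":[0,0,2],"rot":[0,0,0],"grip":-1}]'
```

```text
clock: 15.68
position: [0.5853, -0.1858, 0.1843]
orientation: [0.06, 0.998, -0.0, 0.0]
contact_force: [-0.9, 0.9, 8.1]
grip_width: -0.001
```

```bash
python3 -m crank '[{"offset":[0,0,0.5],"rot":[0,0,0],"grip":-1},{"offset":[0,0,1],"rot":[0,0,0],"grip":-1},{"offset":[0,0,1.5],"rot":[0,0,0],"grip":-1},{"offset":[0,0,2],"rot":[0,0,0],"grip":-1},{"offset":[0,0,2],"rot":[0,0,0],"grip":-1},{"offset":[0,0,2],"rot":[0,0,0],"grip":-1},{"offset":[0,0,2],"rot":[0,0,0],"grip":-1},{"offset":[0,0,2],"rot":[0,0,0],"grip":-1}]'
```

```text
clock: 16.35
position: [0.5854, -0.1858, 0.1841]
orientation: [0.06, 0.998, -0.0, 0.001]
contact_force: [-10.9, 2.7, 35.5]
grip_width: 0.0
```

The stop was felt at z = 0.184 with about 36 N. Easing slightly to about 28 N and holding for more than 1 s.

```bash
for i in 1; do python3 -m crank '[{"offset":[0,0,-0.4],"rot":[0,0,0],"grip":-1},{"offset":[0,0,-0.4],"rot":[0,0,0],"grip":-1},{"offset":[0,0,-0.4],"rot":[0,0,0],"grip":-1},{"offset":[0,0,-0.4],"rot":[0,0,0],"grip":-1},{"offset":[0,0,-0.4],"rot":[0,0,0],"grip":-1},{"offset":[0,0,-0.4],"rot":[0,0,0],"grip":-1},{"offset":[0,0,-0.4],"rot":[0,0,0],"grip":-1},{"offset":[0,0,-0.4],"rot":[0,0,0],"grip":-1}]'; done
python3 -m crank '[{"offset":[0,0,0],"rot":[0,0,0],"grip":-1},{"offset":[0,0,0],"rot":[0,0,0],"grip":-1},{"offset":[0,0,0],"rot":[0,0,0],"grip":-1},{"offset":[0,0,0],"rot":[0,0,0],"grip":-1},{"offset":[0,0,0],"rot":[0,0,0],"grip":-1},{"offset":[0,0,0],"rot":[0,0,0],"grip":-1},{"offset":[0,0,0],"rot":[0,0,0],"grip":-1},{"offset":[0,0,0],"rot":[0,0,0],"grip":-1}]'
```

```text
clock: 17.02
position: [0.5854, -0.1858, 0.1841]
orientation: [0.06, 0.998, -0.0, 0.001]
contact_force: [-8.9, 3.9, 28.9]
grip_width: -0.003
clock: 17.68
position: [0.5854, -0.1858, 0.1841]
orientation: [0.06, 0.998, -0.0, 0.001]
contact_force: [-8.5, 2.5, 29.3]
grip_width: -0.002
```

Held for 1.3 s at 29 N. Releasing smoothly.

```bash
python3 -m crank '[{"offset":[0,0,-2],"rot":[0,0,0],"grip":-1},{"offset":[0,0,-5],"rot":[0,0,0],"grip":-1},{"offset":[0,0,-9],"rot":[0,0,0],"grip":-1},{"offset":[0,0,-14],"rot":[0,0,0],"grip":-1},{"offset":[0,0,-20],"rot":[0,0,0],"grip":-1},{"offset":[0,0,-26],"rot":[0,0,0],"grip":-1},{"offset":[0,0,-32],"rot":[0,0,0],"grip":-1},{"offset":[0,0,-38],"rot":[0,0,0],"grip":-1}]'
python3 -m crank '[{"offset":[0,0,-20],"rot":[0,0,0],"grip":-1},{"offset":[0,0,-40],"rot":[0,0,0],"grip":-1},{"offset":[30,0,-60],"rot":[0,0,0],"grip":-1},{"offset":[60,0,-60],"rot":[0,0,0],"grip":-1},{"offset":[90,0,-60],"rot":[0,0,0],"grip":-1},{"offset":[110,0,-60],"rot":[0,0,0],"grip":-1},{"offset":[110,0,-60],"rot":[0,0,0],"grip":-1},{"offset":[110,0,-60],"rot":[0,0,0],"grip":-1}]'
python3 - <<'E'
from h import *;from bench import robot
s=robot.observe();print(s["position"],s["contact_force"])
c=robot.camera("scene")
cv2.imwrite("pics/s5.png",cv2.resize(c["img"][150:310,170:370,::-1],(750,600),interpolation=cv2.INTER_CUBIC))
W=cloud(c);h=cv2.cvtColor(c["img"],cv2.COLOR_RGB2HSV)
m=(W[...,2]>.032)&(W[...,2]<.055)&(h[...,1]>70)&(abs(W[...,0]-.52)<.09)&(abs(W[...,1]+.175)<.04)
p=W[m];print(len(p),p[:,2].mean(),cv2.minAreaRect((p[:,:2]*1000).astype(np.float32)),p[:,0].min())
k=W.reshape(-1,3);k=k[(abs(k[:,0]-.585)<.02)&(abs(k[:,1]+.187)<.02)&(k[:,2]>.17)&(k[:,2]<.23)];print("knob",np.median(k[:,2]),k[:,2].max())
E
```

```text
clock: 18.35
position: [0.585, -0.1856, 0.2207]
orientation: [0.06, 0.998, 0.0, -0.0]
contact_force: [-0.3, -1.4, -0.2]
grip_width: 0.002
clock: 19.02
position: [0.4753, -0.1725, 0.2808]
orientation: [0.06, 0.998, -0.0, 0.0]
contact_force: [1.6, -0.3, 0.7]
grip_width: 0.003
[ 0.47529627 -0.17252216  0.28083932] [ 1.58974595 -0.34783145  0.69828934]
372 0.04125364500289925 ((527.6618041992188, -181.63046264648438), (33.06264877319336, 162.85653686523438), 81.30277252197266) 0.44703656327465796
knob 0.21258450848150834 0.2185342350972922
```

View pics/s5.png

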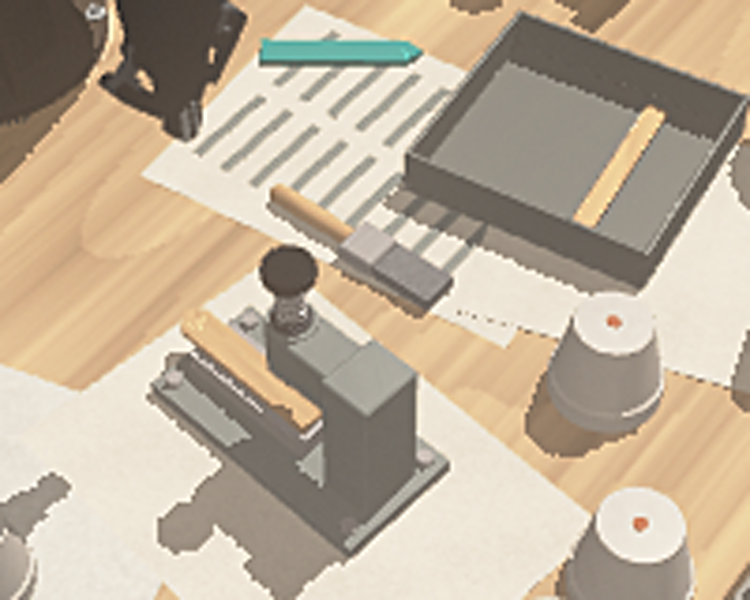

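The label still lies flat on the bed, with its point at (190,325) and its square end at (312,420). The knob is up at (289,270), the other things are unmoved, and the arm is clear.

```bash
python3 -c "
from bench import robot
print(robot.sign_off())"
```

```text
the job is handed in; nothing more can be done
None
```

I took the label from the tray, laid it on the press bed point outward, let go, pressed the knob, and handed the job in at about 19 s of the 64 s. Sign-off gives no verdict.

- **Placing:** After release, the label's centre was within about 1 mm of its target along and across the press.
- **Pressing:** I felt the stop at a tool height of 0.184 m. The force on the knob read about 36 N there (the most I read, under the 60 N limit). I then held it at about 29 N for 1.3 s and let it rise smoothly.
- **Last camera check:** The label was still flat on the bed, and its centre had moved about 1–2 mm, well inside tolerance. Its measured angle changed by about 2° (bounding-box fit, −6.4° to −8.7°, press at about −7°), and I put that down partly to image noise.
- **Knob:** It looks fully up. The depth reading of its top was 0.2126 m, essentially the same as the 0.2128 m it gave before pressing, so I take it as back at the top. Read literally, that is only just above the 0.212 m limit.
- **Bystanders:** The stick, brush and the two pots in the final view look unmoved. I did not measure any bystander, and the jar and sander were not in that view. The arm was clear of everything.

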